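# Uncap the sampling manifold and hold its keyed purge valve open

### The arm

A 6-joint arm with a two-finger parallel gripper is mounted at the origin on the work surface. World frame = base frame: x ahead of the robot, y to its left, z up, the work surface at z = 0. Lengths are in mm, angles in rad, forces in N, time in s.
With the tool pointing down it reaches from about 325 to 775 mm from the base axis. Payload 5.5 kg.
Tool frame: the origin (TCP) lies on the centre line of the jaws, within the pads' length; the fingertips stand 17 mm ahead of it and the grasp point (between the pads) lies 2 mm behind it; x points along the fingers, y is the direction in which the jaws open and shut, and the axes are right-handed (so a half turn about x gives the same grasp; the last joint's range is limited). The gripper opens to 85 mm and grips with 20 to 120 N. Pads are 22 mm wide; open, the fingers measure 114 mm over their backs; the gripper's body (76 mm by 85 mm) begins 54 mm behind the grasp point. The pads swing forward as they close: fully open they stand 13 mm farther back than shut.
Start: joints at [-1.252, 0.091, 1.231, -0, 1.82, -0.057], TCP at [220.211, -558.143, 248.275] pointing down, gripper open.
Joint ranges: [-2.87, 2.87], [-0.86, 2.18], [0.17, 2.46], [-1.51, 4.65], [0.06, 2.69], [-2.65, 2.65]. Speed limits (rad/s): [2.57, 2.57, 3.01, 3.14, 3.14, 3.14].

### API

Orientations are given as a unit quaternion [x, y, z, w].
In Python, from station import ctrl gives the robot as it stands.
- The arm moves only by the tool jog_arm, never from a script. Its argument "moves" is a list of rows, each a list of 6 numbers: the shift along the tool's x, y, z in m, then the turn, a rotation vector about the tool's x, y, z in rad. A call has 1 to 10 rows; each row is the pose to reach, as a shift and turn from the pose commanded when the call began, along the tool's axes at that moment; what a row does not reach only later rows make up. A row lasts 1/8 s, in which the tool goes at most 62.5 mm and 10.7 degrees, less where a joint would pass 70% of its speed; a pose out of reach is approached as far as the arm can. A call with a gripper value outside its range is refused whole. "grip" is the finger opening in m, from 0 to 0.0854, set as the call begins (left out, the last holds). The fingers move at their own pace and stop on an object; "grip_force" is the grip in N (left out, the last holds). Time passes only in rows, so rows that repeat a pose let the fingers close. It gives the time, the measured TCP pose, the force and the opening at its end, in the units of the state.
- ctrl.read_state(): the state, without advancing time (a new reading comes with each control period).
- ctrl.grab_frame(name): name is "scene" or "top"; returns (picture, depth): 420x560x3 uint8, red, green, blue; 420x560 float32, mm along the optical axis (not along the pixel's ray), 0 where there is no reading.
- ctrl.camera_info(name): a dict with "vfov" (degrees; the focal length in pixels is half the picture's height over the tangent of half this angle, whatever the lens; pixels are square), "cx", "cy" (the principal point, pixels), "camera_from_world" (4x4, takes a point from world to camera coordinates). Camera axes: x right, y down, z forward; pixel columns grow to the right and rows downward; lengths in mm; the calibration is good to about 2 mm. A picture is of the moment at which its call begins. camera_info takes no time and is no camera call.
- ctrl.job_done(): hands the job in, once; it reports no verdict.
The state is a dict: "time_s": time; "qpos": joint angles; "dq": joint speeds; "effort": joint torques, N m; "tool_pos": TCP position; "orientation": TCP orientation; "ft_force": force on the tool from outside, world axes, zero at the start; "torque": the same for the moment, N m; "opening": finger opening in mm.
Only numpy, scipy, OpenCV 4.12 (cv2) and the standard library are available. Lean on these libraries where they do the work, as an engineer would, in place of code of your own. Each camera call takes 0.05 s, during which the arm holds its last target.

### The job

Purge the gas sampling manifold: first pull the push-on steel cap off its outlet and set it down in the steel parts tray without dropping it. Then turn the knurled collar of the purge valve until the hidden keyway inside drops over its pin, push the collar fully home against its spring, and finish still holding it pushed home, since the valve springs shut when let go. Leave everything else where it stands.

Things in the scene. Friction and masses are not known exactly. Their poses are not given: they have to be found in the camera images.
- manifold: Fixed aluminium block, 54 (x) x 250 (y) mm, on an 80 x 270 x 6 mm foot plate; origin at the centre of its underside, on a ply board whose top is at z = 18 mm. Its top is 46 mm above the origin. Capped outlet at y = +85 mm, purge valve at y = -85 mm, axes upright; between them a gauge 40 mm wide, 71 mm high. Otherwise nothing within 58 mm of either axis is higher than 46 mm.
- cap: Loose steel push-on cap, seated mouth down on the outlet: 36 mm tall, body 36 mm in diameter, flange 48 mm in diameter and 5 mm thick round its mouth. Origin at the centre of the mouth, z towards the closed top. About 130 g. Three spring balls hold it: a straight upward pull of about 5 to 15 N frees it within 6 mm; the nozzle inside is 28 mm long, so lift it by more than that.
- outlet (a point): Centre of the seat of the outlet, 64 mm above the manifold's origin: where the origin of the seated cap lies.
- tray: Fixed open steel parts tray, 200 (x) x 140 (y) mm outside and 16 mm high, walls and floor 3 mm thick, on the ply board to the left or the right of the manifold. Origin at the centre of its underside. One half (towards its -x end) already holds a flange cap, the other is free.
- valve_head: Head of the purge valve with the knurled steel collar that turns on it. Origin: centre of the collar's top face, 112 mm above the manifold's origin while up; it sinks with the collar but does not turn with it. The collar is a cylinder 42 mm in diameter, from the origin down to 28 mm below it; on top a flat button, 16 mm wide, 3 mm high; below, a neck of 31 mm and a hexagon of 38 mm.
- pin (a point): On the valve's axis at the hidden fixed cross pin, 88 mm above the manifold's origin. The collar turns either way without end (friction 0.03 N m). A straight keyway across it fits the pin at two angles half a turn apart, with 0.17 rad of play to either side; it starts 0.4 rad or more from both, its angle unseen. Off the keyway the pin stops it hard after 4 mm of push.
- valve_stem (a joint): How far the collar and head are pushed down, in m: 0 up (as the spring leaves it), about 0.004 on the pin, 0.014 fully home and the valve open. Less the parts' weight the spring pushes up with 4 N at 0, 6 N at 0.004 and 11 N at 0.014, and lifts the collar again when it is let go.
- flange_a: Bystander: steel flange cap lying on the board, disc of 46 mm diameter with a hub of 28 mm, 15 mm high, origin at the centre of its underside.
- flange_b: Bystander: the same steel flange cap, lying in the tray at its -x end.
- bung: Bystander: rubber bung, 26 to 34 mm in diameter, 32 mm high, origin at the centre of its underside.
- coil: Bystander: copper condensing coil standing upright, 76 mm in diameter, 115 mm high with its riser, a stub to 66 mm from its axis at the foot along its x, origin at the centre of its underside.
- ampoules: Bystander: rack with four green glass ampoules, 100 (x) x 50 (y) x 80 mm high, origin at the centre of its underside, standing on the other side of the manifold from the tray.
- bottle: Bystander: amber glass bottle, 52 mm in diameter, 110 mm high, origin at the centre of its underside.
- spanner: Bystander: steel spanner, 150 mm long, lying along its x axis.
Things that resemble listed ones, but are neither listed nor needed, are in the scene too. There is more than one size of the cap; the job needs the smaller.

How it is judged:
By the outcome, as a careful person would: the job done as asked, in the order asked, and still so for the second after the job is handed in, while the arm keeps its last pose, push and grip.
It also fails if it takes over 64 s, if anything falls off the work surface, if the arm or the gripper's body presses on something with over 40 N, if the wrist force passes 120 N, or if a joint passes its speed limit or range.

## Working session

There is one attempt and no reset: what is moved stays moved. The work goes in short steps, Python scripts to look and compute and a tool call to move; the robot and the scene stay as the last step left them, time stands still between calls to the robot, and variables do not carry over. Pictures are saved under pics/ and viewed, and the job is handed in when it is done.

Besides the shell and the picture viewer there is one more tool, called after "Call:" as name([rows], argument=value, ...), one row to a line, values as JSON. jog_arm: Moves the arm, as the interface text tells. Its arguments: {"type":"object","properties":{"moves":{"type":"array","items":{"type":"array","items":{"type":"number"}}},"grip":{"type":"number"},"grip_force":{"type":"number"}},"required":["moves"]}

```bash
ls; mkdir -p pics
python3 - <<'E'
from station import ctrl
import cv2,numpy as np
print(ctrl.read_state())
for n in("scene","top"):
    p,d=ctrl.grab_frame(n); cv2.imwrite(f"pics/{n}0.png",p[:,:,::-1]); np.savez(f"pics/{n}0.npz",p=p,d=d)
    print(n,ctrl.camera_info(n))
E
```

```text
pics
{'time_s': 0.0, 'qpos': array([-1.25169278e+00,  9.18650681e-02,  1.23190562e+00,  3.38430692e-06,
        1.81976807e+00, -5.66766716e-02]), 'dq': array([ 3.56013680e-06,  1.24683795e-03, -1.98841328e-04,  1.18853819e-03,
       -7.07939508e-04, -1.01549012e-04]), 'effort': array([-9.36696342e-04, -4.58724654e+01, -4.18028712e+01, -2.93997846e-04,
        1.12780332e-02,  2.18431796e-05]), 'tool_pos': array([ 220.13463082, -557.89569336,  247.13595737]), 'orientation': array([-0.69457281, -0.13276055,  0.69475056, -0.13139598]), 'ft_force': array([-1.10010398, -0.31840688, -0.7254943 ]), 'torque': array([-0.03284779,  0.08433699, -0.00963316]), 'opening': 85.68726071225535}
scene {'vfov': 49.09872182422013, 'cx': 286.1867968373629, 'cy': 215.01742215017129, 'camera_from_world': array([[-5.96069658e-02,  9.98220216e-01, -1.84666332e-03,
         4.07420173e+01],
       [ 6.47246848e-01,  3.72407066e-02, -7.61370244e-01,
        -2.34194016e+02],
       [-7.59946398e-01, -4.65782171e-02, -6.48314693e-01,
         1.39616787e+03],
       [ 0.00000000e+00,  0.00000000e+00,  0.00000000e+00,
         1.00000000e+00]])}
top {'vfov': 49.7373460187555, 'cx': 283.56308373001883, 'cy': 212.17855776277165, 'camera_from_world': array([[-1.19650488e-02, -9.99866088e-01, -1.11643615e-02,
         1.98101772e+00],
       [-9.94385769e-01,  1.30719394e-02, -1.05005081e-01,
         4.86181969e+02],
       [ 1.05136960e-01,  9.84529126e-03, -9.94409015e-01,
         1.05495603e+03],
       [ 0.00000000e+00,  0.00000000e+00,  0.00000000e+00,
         1.00000000e+00]])}
```

View pics/scene0.png

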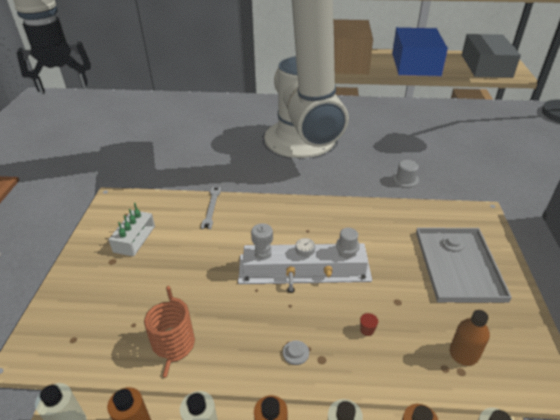

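View pics/top0.png

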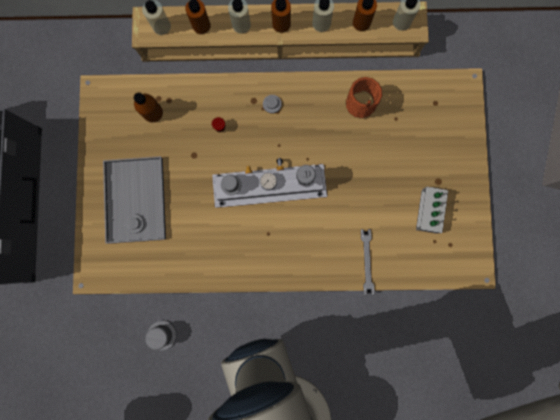

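The scene view shows the manifold at about (305,260), with a cap at (348,243) on its +y end and the knurled valve at (262,238). The tray is at (460,265), with its flange at (453,242). There are two cap candidates: (348,243), seated on the outlet, and (407,172), a larger one off the board. I'll enlarge both and measure them.

```bash
cat > h.py <<'E'
import numpy as np,cv2
from station import ctrl
def cam(n):
    c=ctrl.camera_info(n); f=210/np.tan(np.radians(c["vfov"])/2); T=np.array(c["camera_from_world"]); return f,c["cx"],c["cy"],T
def ray(n,u,v,z):
    f,cx,cy,T=cam(n); d=T[:3,:3].T@np.array([(u-cx)/f,(v-cy)/f,1]); o=-T[:3,:3].T@T[:3,3]
    return o+d*(z-o[2])/d[2]
def cloud(n,d):
    f,cx,cy,T=cam(n); v,u=np.mgrid[:420,:560]
    P=np.stack([(u-cx)/f*d,(v-cy)/f*d,d],-1); return (P-T[:3,3])@T[:3,:3]
def proj(n,p):
    f,cx,cy,T=cam(n); q=T[:3,:3]@np.array(p)+T[:3,3]; return q[0]/q[2]*f+cx,q[1]/q[2]*f+cy
E
python3 - <<'E'
from h import *
a=np.load('pics/scene0.npz');b=np.load('pics/top0.npz')
s=a['p'][150:300,220:520]; t=b['p'][140:250,90:340]
cv2.imwrite('pics/c1.png',cv2.resize(s,None,fx=2.66,fy=2.66,interpolation=2)[:,:,::-1])
cv2.imwrite('pics/c2.png',cv2.resize(t,None,fx=3.2,fy=3.2,interpolation=2)[:,:,::-1])
for n,d in(("scene",a['d']),("top",b['d'])):
    P=cloud(n,d)
    for nm,(lo,hi) in dict(low=(68,100),cap=(108,125),valve=(122,140)).items():
        m=(P[...,2]>lo)&(P[...,2]<hi)&(d>0)
        m[:,:]&=(abs(P[...,0]-480)<150)&(abs(P[...,1])<200)
        k,l,st,c=cv2.connectedComponentsWithStats(m.astype(np.uint8))
        for i in range(1,k):
            if st[i,4]>15: q=P[l==i]; print(n,nm,st[i],q.mean(0).round(1),q.min(0).round(),q.max(0).round())
E
```

```text
scene low [296 239  20  19 304] [561.3  30.6  85.9] [536.  12.  71.] [578.  50.  91.]
scene low [336 239  24  20 271] [561.9 113.4  86.3] [533.  92.  68.] [574. 138. 100.]
scene low [255 245  16  15 182] [574.  -53.4  81.4] [561. -69.  68.] [581. -39.  94.]
scene cap [340 228  19  16 232] [553.3 114.3 116.4] [531.  98. 108.] [568. 133. 121.]
scene cap [251 233  22  14 148] [578.4 -52.5 116.7] [564. -75. 108.] [585. -34. 125.]
scene valve [251 224  22  17 296] [567.6 -54.1 129.4] [543. -76. 122.] [585. -34. 135.]
top low [260 173  17  18 245] [550.4  30.   86.6] [532.  11.  69.] [571.  48.  92.]
top low [220 175  22  21 126] [536.6 109.1  86.6] [521.  91.  69.] [567. 139. 100.]
top cap [296 173  19  12  34] [544.2 -50.9 118.8] [538. -72. 108.] [562. -33. 125.]
top cap [221 175  17  16 208] [543.9 114.6 116. ] [527.  97. 109.] [561. 132. 122.]
top valve [296 165  20  19 283] [557.7 -54.4 128.5] [538. -75. 122.] [579. -33. 136.]
```

View pics/c1.png

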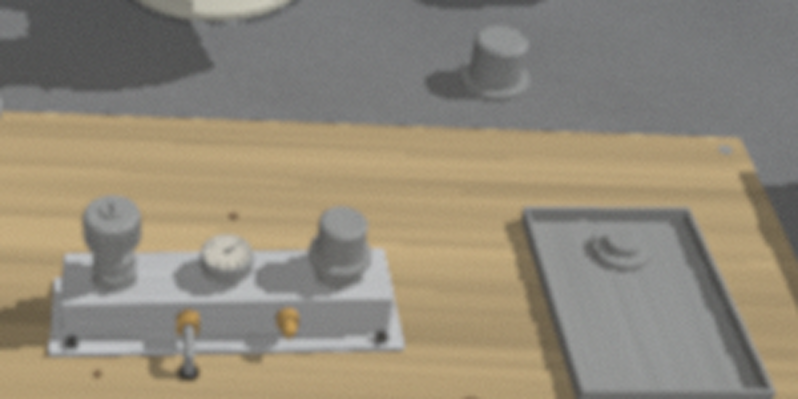

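View pics/c2.png

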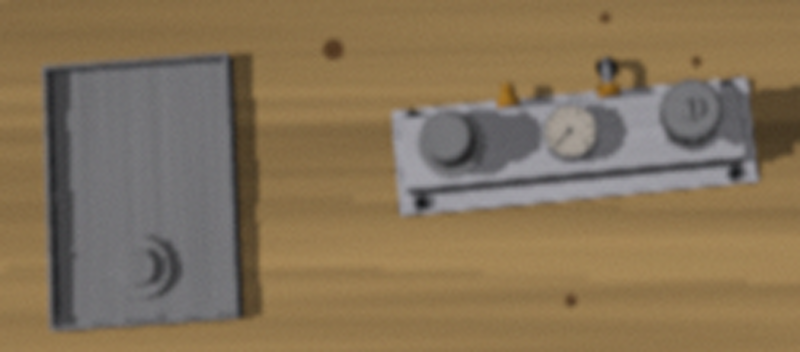

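Both are confirmed. The seated cap has a top width of about 36 mm at z≈118, which matches the listed size. The one at (407,172) is bigger and stands on the floor, so it's the decoy. Next I'll refine the two axes and measure the tray.

Run:
```python
from h import *
D={}
for n in("scene","top"):
    a=np.load(f'pics/{n}0.npz');P=cloud(n,a['d']); D[n]=P
    for nm,c,z,r in(("cap",(544,115),118,30),("valve",(557,-54),130,30)):
        m=(abs(P[...,2]-z)<5)&(np.hypot(P[...,0]-c[0],P[...,1]-c[1])<r)
        cs,_=cv2.findContours(m.astype(np.uint8),0,1); k=max(cs,key=cv2.contourArea)
        (u,v),(w,h),an=cv2.fitEllipse(k)
        print(n,nm,(u,v,w,h),ray(n,u,v,z).round(1), P[m].mean(0).round(1), "c", [np.round((np.percentile(P[m][:,i],2)+np.percentile(P[m][:,i],98))/2,1) for i in (0,1)])
for n in D:
    P=D[n]
    m=(P[...,2]>27)&(P[...,2]<40)&(P[...,0]>380)&(P[...,0]<680)&(P[...,1]>200)&(P[...,1]<440)
    k,l,st,c=cv2.connectedComponentsWithStats(m.astype(np.uint8))
    for i in range(1,k):
        if st[i,4]>15:
            q=P[l==i]; print(n,"tray?",st[i],q.mean(0).round(),cv2.minAreaRect(q[:,:2].astype(np.float32)), q[:,2].mean())
for uv in [(104,163),(162,157),(166,241),(107,243)]: print(ray("top",*uv,34).round(1))
for uv in [(417,231),(490,230),(506,299),(430,298)]: print(ray("scene",*uv,34).round(1))
for n,u,v in(("top",137,223),("scene",453,241)): print("flb",ray(n,u,v,36).round(1))
```

```text
scene cap (348.7451171875, 234.409912109375, 12.833329200744629, 17.666576385498047) [552.4 114.3 118. ] [551.6 114.5 117.4] c [np.float64(550.7), np.float64(114.9)]
scene valve (261.6617431640625, 231.25689697265625, 14.566689491271973, 20.64379119873047) [566.1 -54.  130. ] [566.2 -54.1 130.2] c [np.float64(564.1), np.float64(-54.2)]
top cap (228.7144317626953, 182.29360961914062, 15.097541809082031, 15.226973533630371) [544.  114.7 118. ] [544.3 115.  116.4] c [np.float64(544.7), np.float64(114.7)]
top valve (305.6649475097656, 173.93345642089844, 17.356611251831055, 17.8158016204834) [558.  -54.1 130. ] [558.2 -54.2 128.9] c [np.float64(558.2), np.float64(-53.9)]
scene tray? [417 228  95  73 863] [533. 357.  32.] ((525.9515380859375, 354.5540466308594), (203.55166625976562, 142.46853637695312), 3.107959508895874) 31.755170355957453
scene tray? [443 236  22  16 212] [472. 353.  32.] ((471.5013122558594, 351.75390625), (42.318294525146484, 39.6827507019043), 56.75315856933594) 31.854789901914096
top tray? [103 157  62  87 531] [524. 357.  32.] ((521.1986694335938, 354.96942138671875), (200.86810302734375, 142.39968872070312), 3.293919324874878) 32.108248563216925
top tray? [125 215  19  19 198] [462. 353.  32.] ((462.6004333496094, 353.59783935546875), (41.16560363769531, 43.65407180786133), 75.54869842529297) 31.9071283338048
[609.9 426.2  34. ]
[622.5 286.5  34. ]
[420.6 273.8  34. ]
[417.6 413.3  34. ]
[440.9 278.   34. ]
[428.2 441.4  34. ]
[625.9 417.6  34. ]
[631.9 273.1  34. ]
flb [463.9 342.6  36. ]
flb [471.2 350.3  36. ]
```

```bash
cat >> h.py <<'E'
from scipy.spatial.transform import Rotation as Ro
def Rdown(phi): # tool x down, tool y at world azimuth phi
    y=np.array([np.cos(phi),np.sin(phi),0]); x=np.array([0,0,-1.]); return np.stack([x,y,np.cross(x,y)],1)
def delta(p,phi,tp,tphi):
    R=Rdown(phi); sh=R.T@(np.array(tp)-np.array(p))/1000
    rv=Ro.from_matrix(R.T@Rdown(tphi)).as_rotvec(); return sh.round(4),rv.round(4)
def st():
    s=ctrl.read_state(); R=Ro.from_quat(s['orientation']).as_matrix()
    print('t',s['time_s'],'pos',s['tool_pos'].round(1),'phi',np.arctan2(R[1,1],R[0,1]).round(4),'xdir',R[:,0].round(3),'F',s['ft_force'].round(1),'T',s['torque'].round(2),'q',s['qpos'].round(3),'op',round(s['opening'],1))
E
python3 -c "
from h import *
st()
phi=np.arctan2(*Ro.from_quat(ctrl.read_state()['orientation']).as_matrix()[[1,0],1]);print(phi)
for tphi in (phi,0.083,0.083-np.pi,1.654,-1.488): print(delta((220.2,-558.1,248.3),phi,(545,114.7,200),tphi))
"
```

```text
t 0.1 pos [ 220.1 -557.9  247.2] phi -1.195 xdir [-0.001  0.002 -1.   ] F [ 0.3  0.7 -0.7] T [ 0.05 -0.    0.01] q [-1.252  0.092  1.232 -0.     1.82  -0.057] op 85.4
-1.1949903994023772
(array([ 0.0483, -0.5066, -0.5491]), array([0., 0., 0.]))
(array([ 0.0483, -0.5066, -0.5491]), array([-1.278,  0.   ,  0.   ]))
(array([ 0.0483, -0.5066, -0.5491]), array([1.8636, 0.    , 0.    ]))
(array([ 0.0483, -0.5066, -0.5491]), array([-2.849, -0.   , -0.   ]))
(array([ 0.0483, -0.5066, -0.5491]), array([0.293, 0.   , 0.   ]))
```

Call:
jog_arm([
  [0.005,-0.051,-0.055,-0.13,0,0],
  [0.01,-0.101,-0.11,-0.26,0,0],
  [0.014,-0.152,-0.165,-0.38,0,0],
  [0.019,-0.203,-0.22,-0.51,0,0],
  [0.024,-0.253,-0.275,-0.64,0,0],
  [0.029,-0.304,-0.329,-0.77,0,0],
  [0.034,-0.355,-0.384,-0.89,0,0],
  [0.039,-0.405,-0.439,-1.02,0,0],
  [0.043,-0.456,-0.494,-1.15,0,0],
  [0.048,-0.507,-0.549,-1.278,0,0],
], grip=0.07)

```text
time_s: 1.35
tool_pos: [491.6, 5.6, 207.7]
orientation: [0.478, 0.521, -0.478, 0.521]
ft_force: [0.1, -1.2, -0.2]
opening: 70.1
```

```bash
python3 -c "
from h import *
st()"
```

```text
t 1.35 pos [491.6   5.6 207.7] phi 0.0873 xdir [ 0. -0. -1.] F [ 0.1 -1.2 -0.2] T [-0.01 -0.03 -0.02] q [-0.058 -0.206  1.588 -0.     1.759 -0.145] op 70.1
```

Call:
jog_arm([
  [0,0,0,0,0,0],
  [0,0,0,0,0,0],
])

```text
time_s: 1.6
tool_pos: [491.0, 3.5, 207.6]
orientation: [0.478, 0.52, -0.479, 0.52]
ft_force: [0.5, -0.0, -0.4]
opening: 69.9
```

```bash
python3 -c "
from h import *
st()
print(delta((491.6,5.6,207.7),.087,(545,114.7,200),.083))"
```

```text
t 1.6 pos [491.    3.5 207.6] phi 0.083 xdir [-0.001 -0.001 -1.   ] F [ 0.5 -0.  -0.4] T [-0.07  0.02  0.  ] q [-6.200e-02 -2.070e-01  1.589e+00 -1.000e-03  1.760e+00 -1.450e-01] op 69.9
(array([ 0.0077,  0.0627, -0.104 ]), array([0.004, 0.   , 0.   ]))
```

```bash
python3 -c "
from h import *
print(delta((491,3.5,207.6),.083,(545,114.7,150),.083))"
```

```text
(array([ 0.0576,  0.063 , -0.1063]), array([0., 0., 0.]))
```

Call:
jog_arm([
  [0,0.02,-0.035,0,0,0],
  [0.01,0.042,-0.07,0,0,0],
  [0.03,0.063,-0.106,0,0,0],
  [0.05,0.063,-0.106,0,0,0],
  [0.058,0.063,-0.106,0,0,0],
  [0.058,0.063,-0.106,0,0,0],
])

```text
time_s: 2.35
tool_pos: [544.8, 112.8, 149.8]
orientation: [0.479, 0.52, -0.48, 0.52]
ft_force: [-0.5, -0.5, -0.3]
opening: 70.0
```

```bash
python3 -c "
from h import *
st()
for n in('scene','top'):
    p,d=ctrl.grab_frame(n); q=p[150:300,200:420] if n=='scene' else p[120:240,170:340]; cv2.imwrite(f'pics/{n}1.png',cv2.resize(q,None,fx=3.4,fy=3.4,interpolation=2)[:,:,::-1])
"
```

```text
t 2.35 pos [544.8 112.8 149.8] phi 0.0806 xdir [-0.001 -0.    -1.   ] F [-0.5 -0.5 -0.3] T [ 0.   -0.01  0.01] q [ 0.143 -0.023  1.521 -0.     1.644  0.063] op 70.0
```

View pics/scene1.png

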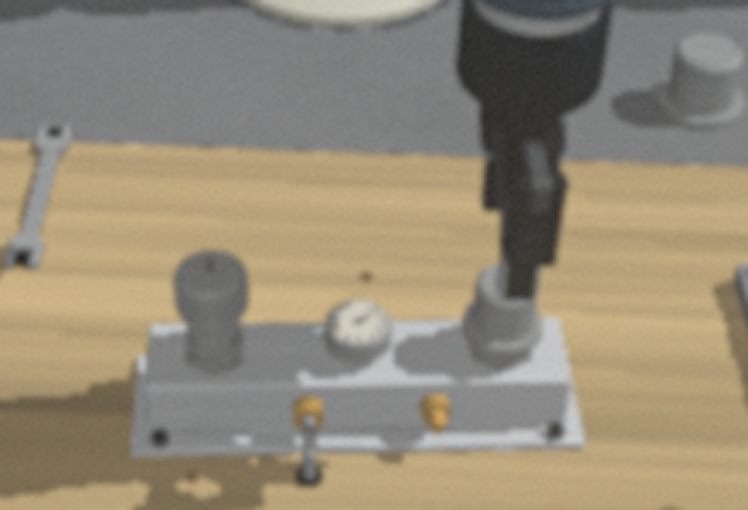

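View pics/top1.png

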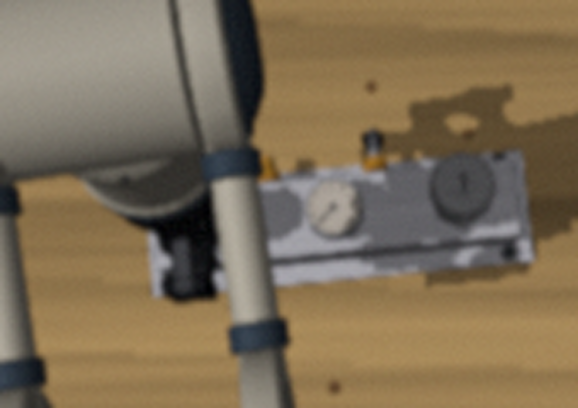

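The scene crop shows the near finger's tip at about pixel (353,238), in front of the cap. The far finger is hidden behind the cap, so they straddle it along x. I'll check the alignment by projection.

```bash
python3 -c "
from h import *
st()
s=ctrl.read_state()['tool_pos']
for z in (130,138,150): print(proj('scene',(s[0]+38,s[1]+3,z)))
print(delta(s,.083,(545,114.7,108),.083))
"
```

```text
t 2.45 pos [545.4 113.3 151.3] phi 0.0812 xdir [ 0.002  0.    -1.   ] F [ 0.2 -0.9  0.3] T [-0.02 -0.01  0.02] q [ 0.144 -0.023  1.519 -0.     1.644  0.063] op 70.2
(np.float64(351.08444158571626), np.float64(240.99517071471823))
(np.float64(351.4688590142477), np.float64(237.88812942011543))
(np.float64(352.0542797935243), np.float64(233.15648511647498))
(array([ 0.0433, -0.0003, -0.0014]), array([0., 0., 0.]))
```

Call:
jog_arm([
  [0.015,0,-0.0005,0,0,0],
  [0.03,0,-0.001,0,0,0],
  [0.043,0,-0.0014,0,0,0],
  [0.043,0,-0.0014,0,0,0],
], grip=0.05)

```text
time_s: 2.95
tool_pos: [544.0, 115.8, 104.9]
orientation: [0.478, 0.521, -0.48, 0.52]
ft_force: [0.8, 0.0, -0.9]
opening: 50.2
```

Call:
jog_arm([
  [0,0,0,0,0,0],
  [0,0,0,0,0,0],
  [0,0,0,0,0,0],
], grip=0.039, grip_force=20)

```text
time_s: 3.32
tool_pos: [545.4, 115.9, 107.7]
orientation: [0.479, 0.52, -0.479, 0.521]
ft_force: [0.2, 1.2, -0.4]
opening: 38.8
```

Call:
jog_arm([
  [0,0,0,0,0,0],
  [0,0,0,0,0,0],
  [0,0,0,0,0,0],
], grip=0.03, grip_force=20)

```text
time_s: 3.7
tool_pos: [545.3, 115.9, 107.7]
orientation: [0.479, 0.52, -0.479, 0.52]
ft_force: [-2.1, -0.3, 5.4]
opening: 36.4
```

```bash
python3 -c "
from h import *
st()
ctrl.grab_frame('top')
st()
"
```

```text
t 3.7 pos [545.3 115.9 107.7] phi 0.083 xdir [ 0.001  0.    -1.   ] F [-2.1 -0.3  5.4] T [-0.01  0.23 -0.01] q [ 0.148 -0.006  1.579  0.     1.567  0.065] op 36.4
t 3.75 pos [545.3 115.9 107.7] phi 0.0831 xdir [ 0.001  0.    -1.   ] F [-0.9 -0.2  5.4] T [-0.01  0.29 -0.06] q [ 0.148 -0.006  1.579  0.     1.567  0.065] op 36.3
```

Call:
jog_arm([
  [0,0,0,0,0,0],
  [0,0,0,0,0,0],
  [0,0,0,0,0,0],
], grip=0.025, grip_force=70)

```text
time_s: 4.12
tool_pos: [545.4, 115.9, 107.9]
orientation: [0.479, 0.52, -0.478, 0.521]
ft_force: [-1.6, -0.1, 5.5]
opening: 34.6
```

Call:
jog_arm([
  [-0.002,0,0,0,0,0],
  [-0.004,0,0,0,0,0],
  [-0.006,0,0,0,0,0],
  [-0.009,0,0,0,0,0],
  [-0.014,0,0,0,0,0],
  [-0.02,0,0,0,0,0],
  [-0.03,0,0,0,0,0],
  [-0.042,0,0,0,0,0],
  [-0.055,0,0,0,0,0],
  [-0.06,0,0,0,0,0],
])

```text
time_s: 5.38
tool_pos: [545.6, 115.9, 168.9]
orientation: [0.479, 0.52, -0.478, 0.521]
ft_force: [0.1, -0.1, -1.2]
opening: 35.0
```

```bash
python3 -c "
from h import *
st()
p,d=ctrl.grab_frame('scene'); q=p[120:300,260:480] ; cv2.imwrite('pics/scene2.png',cv2.resize(q,None,fx=3.3,fy=3.3,interpolation=2)[:,:,::-1])
st()
s=ctrl.read_state()['tool_pos']
print(delta(s,.083,(575,358,155),.055))
"
```

```text
t 5.375 pos [545.6 115.9 168.9] phi 0.083 xdir [ 0.002  0.    -1.   ] F [ 0.1 -0.1 -1.2] T [ 0.03 -0.01 -0.  ] q [ 0.148 -0.026  1.49  -0.     1.675  0.065] op 35.0
t 5.425 pos [545.6 115.9 169. ] phi 0.083 xdir [ 0.002  0.    -1.   ] F [-0.3  0.7 -0.1] T [-0.02  0.01 -0.01] q [ 0.148 -0.026  1.49  -0.     1.675  0.065] op 34.9
(array([ 0.014 ,  0.0493, -0.2388]), array([0.028, 0.   , 0.   ]))
```

View pics/scene2.png

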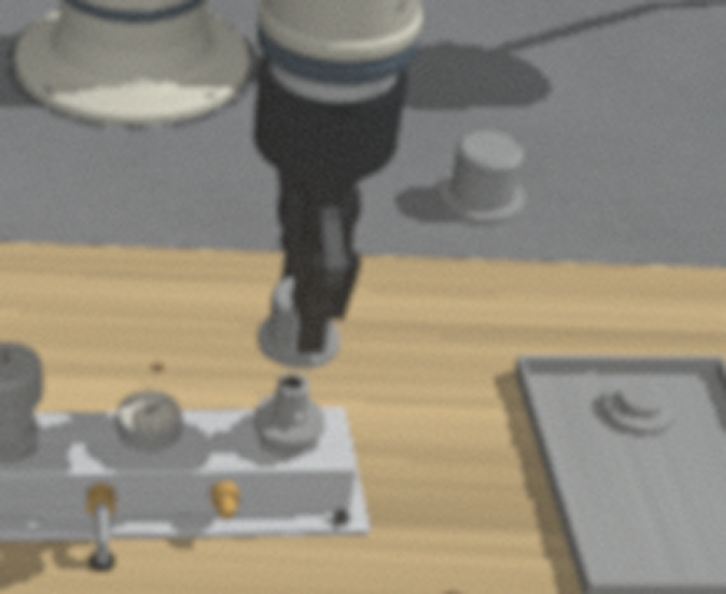

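The cap is off: the bare nozzle shows at about (348,245), and the cap hangs from the jaws at about (350,218). Now to the free half of the tray.

Call:
jog_arm([
  [0,0.004,-0.02,0,0,0],
  [0,0.01,-0.05,0.005,0,0],
  [0,0.018,-0.085,0.01,0,0],
  [0,0.025,-0.12,0.015,0,0],
  [0.003,0.033,-0.16,0.02,0,0],
  [0.005,0.041,-0.195,0.025,0,0],
  [0.009,0.047,-0.225,0.028,0,0],
  [0.014,0.049,-0.239,0.028,0,0],
  [0.014,0.049,-0.239,0.028,0,0],
  [0.014,0.049,-0.239,0.028,0,0],
])

```text
time_s: 6.68
tool_pos: [574.1, 357.3, 153.0]
orientation: [0.486, 0.513, -0.486, 0.514]
ft_force: [0.3, 0.2, -1.6]
opening: 34.6
```

```bash
python3 -c "
from h import *
st()
p,d=ctrl.grab_frame('scene'); q=p[120:320,340:560] ; cv2.imwrite('pics/scene3.png',cv2.resize(q,None,fx=2.9,fy=2.9,interpolation=2)[:,:,::-1])
st()
"
```

```text
t 6.675 pos [574.1 357.3 153. ] phi 0.0544 xdir [-0.    -0.001 -1.   ] F [ 0.3  0.2 -1.6] T [-0.01  0.01  0.04] q [ 0.507  0.299  1.164 -0.     1.679  0.452] op 34.6
t 6.725 pos [574.3 357.1 153.4] phi 0.0539 xdir [ 0. -0. -1.] F [-0.   1.2 -1.5] T [-0.01 -0.01  0.01] q [ 0.506  0.299  1.164 -0.     1.679  0.452] op 35.0
```

View pics/scene3.png

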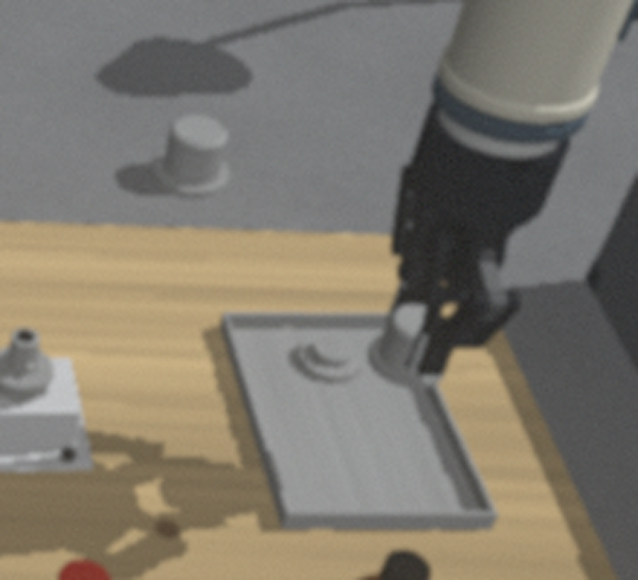

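The cap is upright in the jaws over the tray and clear of flange_b at about (453,242). I'll lower it.

Call:
jog_arm([
  [0.02,0,0,0,0,0],
  [0.045,0,0,0,0,0],
  [0.07,0,0,0,0,0],
  [0.088,0,0,0,0,0],
  [0.097,0,0,0,0,0],
  [0.1,0,0,0,0,0],
  [0.1,0,0,0,0,0],
])

```text
time_s: 7.6
tool_pos: [574.5, 358.3, 53.9]
orientation: [0.486, 0.513, -0.486, 0.514]
ft_force: [0.1, -0.1, -1.3]
opening: 34.7
```

Call:
jog_arm([
  [0.001,0,0,0,0,0],
  [0.002,0,0,0,0,0],
  [0.003,0,0,0,0,0],
  [0.004,0,0,0,0,0],
  [0.004,0,0,0,0,0],
])

```text
time_s: 8.22
tool_pos: [574.0, 358.1, 48.9]
orientation: [0.486, 0.514, -0.486, 0.514]
ft_force: [-0.5, -0.4, -1.7]
opening: 34.7
```

```bash
python3 -c "
from h import *
st()
"
```

```text
t 8.225 pos [574.  358.1  48.9] phi 0.055 xdir [-0. -0. -1.] F [-0.5 -0.4 -1.7] T [-0.06  0.04  0.  ] q [0.507 0.343 1.297 0.    1.502 0.452] op 34.7
```

Call:
jog_arm([
  [0.0005,0,0,0,0,0],
  [0.001,0,0,0,0,0],
  [0.001,0,0,0,0,0],
])

```text
time_s: 8.6
tool_pos: [574.1, 358.1, 48.0]
orientation: [0.486, 0.514, -0.486, 0.514]
ft_force: [-0.8, 0.0, -2.1]
opening: 34.6
```

Call:
jog_arm([
  [0.0005,0,0,0,0,0],
  [0.001,0,0,0,0,0],
  [0.001,0,0,0,0,0],
])

```text
time_s: 8.98
tool_pos: [574.1, 358.1, 47.4]
orientation: [0.486, 0.514, -0.486, 0.514]
ft_force: [-1.4, -0.5, 1.2]
opening: 34.8
```

Contact: Fz went from -2.1 to +1.2 N, and the height matches the floor. Now I'll release gently.

Call:
jog_arm([
  [0.0003,0,0,0,0,0],
  [0.0003,0,0,0,0,0],
], grip=0.036, grip_force=20)

```text
time_s: 9.22
tool_pos: [574.2, 358.2, 47.2]
orientation: [0.486, 0.514, -0.486, 0.514]
ft_force: [-0.9, -0.2, 0.6]
opening: 36.2
```

Call:
jog_arm([
  [0,0,0,0,0,0],
  [0,0,0,0,0,0],
  [0,0,0,0,0,0],
], grip=0.055)

```text
time_s: 9.6
tool_pos: [574.1, 358.1, 46.7]
orientation: [0.486, 0.514, -0.486, 0.514]
ft_force: [-0.8, -0.0, -1.3]
opening: 55.0
```

Call:
jog_arm([
  [-0.005,0,0,0,0,0],
  [-0.015,0,0,0,0,0],
  [-0.035,0,0,0,0,0],
  [-0.06,0,0,0,0,0],
  [-0.09,0,0,0,0,0],
  [-0.12,0,0,0,0,0],
  [-0.14,0,0,0,0,0],
])

```text
time_s: 10.48
tool_pos: [574.6, 358.4, 190.7]
orientation: [0.487, 0.513, -0.485, 0.514]
ft_force: [0.1, -0.3, 0.5]
opening: 55.2
```

```bash
python3 -c "
from h import *
p,d=ctrl.grab_frame('scene'); q=p[120:320,340:560] ; cv2.imwrite('pics/scene4.png',cv2.resize(q,None,fx=2.9,fy=2.9,interpolation=2)[:,:,::-1])
st()
s=ctrl.read_state()['tool_pos']
for ph in (1.4,1.2,.055): print(ph,delta(s,.055,(560,-54,180),ph))
"
```

```text
t 10.525 pos [575.1 358.7 193.3] phi 0.055 xdir [ 0.006  0.004 -1.   ] F [-0.4  0.   2.5] T [0.01 0.03 0.  ] q [0.507 0.293 1.1   0.    1.741 0.452] op 55.3
1.4 (array([ 0.0133, -0.0378,  0.4112]), array([-1.345,  0.   ,  0.   ]))
1.2 (array([ 0.0133, -0.0378,  0.4112]), array([-1.145,  0.   ,  0.   ]))
0.055 (array([ 0.0133, -0.0378,  0.4112]), array([0., 0., 0.]))
```

View pics/scene4.png

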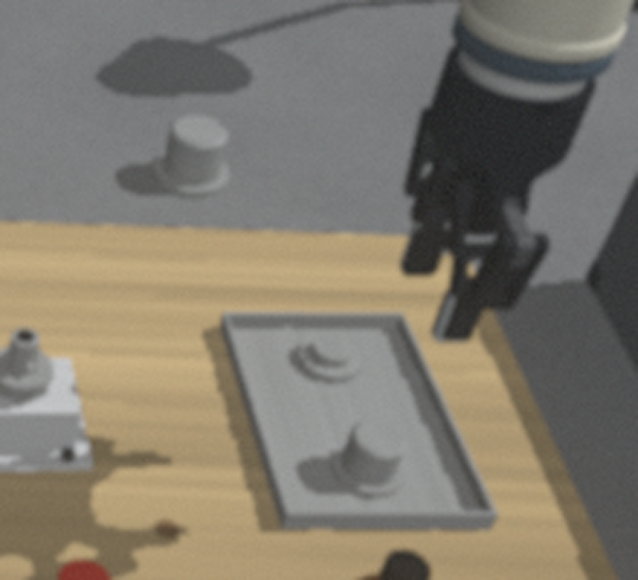

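The cap stands upright in the free half of the tray, at about (470,277). On to the valve.

Call:
jog_arm([
  [0,-0.004,0.04,-0.13,0,0],
  [0,-0.008,0.085,-0.27,0,0],
  [0,-0.012,0.13,-0.41,0,0],
  [0,-0.016,0.175,-0.55,0,0],
  [0,-0.02,0.22,-0.69,0,0],
  [0,-0.024,0.265,-0.83,0,0],
  [0,-0.029,0.31,-0.97,0,0],
  [0,-0.033,0.355,-1.1,0,0],
  [0,-0.036,0.39,-1.2,0,0],
  [0,-0.038,0.411,-1.295,0,0],
], grip=0.062)

```text
time_s: 11.78
tool_pos: [558.3, -56.2, 186.5]
orientation: [0.077, 0.703, -0.077, 0.703]
ft_force: [0.5, -0.8, 0.6]
opening: 62.1
```

Call:
jog_arm([
  [0,0,0,0,0,0],
  [0,0,0,0,0,0],
])

```text
time_s: 12.02
tool_pos: [558.7, -53.7, 186.6]
orientation: [0.079, 0.703, -0.078, 0.703]
ft_force: [-0.1, 1.2, -0.4]
opening: 62.0
```

```bash
python3 -c "
from h import *
st()
s=ctrl.read_state();ph=np.arctan2(*Ro.from_quat(s['orientation']).as_matrix()[[1,0],1])
print(delta(s['tool_pos'],ph,(559,-54,158),1.35))
"
```

```text
t 12.025 pos [558.7 -53.7 186.6] phi 1.3486 xdir [-0.     0.001 -1.   ] F [-0.1  1.2 -0.4] T [-0.04  0.01 -0.04] q [-1.570e-01 -1.600e-02  1.450e+00  1.000e-03  1.709e+00 -1.505e+00] op 62.0
(array([ 0.0286, -0.0002,  0.0003]), array([-0.0014,  0.    ,  0.    ]))
```

Call:
jog_arm([
  [0.015,0,0,0,0,0],
  [0.03,0,0,0,0,0],
  [0.033,0,0,0,0,0],
])

```text
time_s: 12.4
tool_pos: [557.8, -53.7, 151.1]
orientation: [0.078, 0.704, -0.078, 0.701]
ft_force: [-0.5, 0.6, -0.1]
opening: 62.0
```

```bash
python3 -c "
from h import *
p,d=ctrl.grab_frame('scene'); q=p[150:300,170:390] ; cv2.imwrite('pics/scene5.png',cv2.resize(q,None,fx=3.4,fy=3.4,interpolation=2)[:,:,::-1])
st()
"
```

```text
t 12.45 pos [558.  -53.9 151.7] phi 1.3504 xdir [-0.003  0.001 -1.   ] F [ 0.8  0.4 -0.3] T [-0.04  0.02  0.04] q [-0.157 -0.01   1.505  0.     1.65  -1.507] op 62.1
```

View pics/scene5.png

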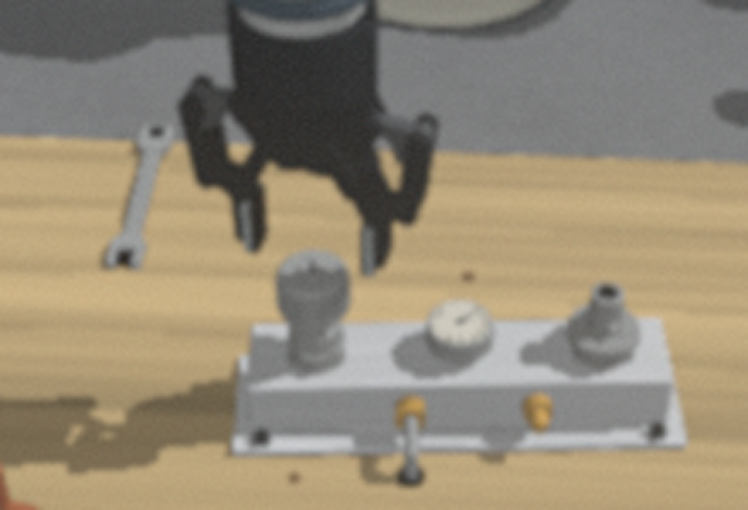

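The fingertips are at about (243,222) and (279,229), symmetric about the collar at (262,228). Descend and close lightly.

Call:
jog_arm([
  [0.012,0,0,0,0,0],
  [0.024,0,0,0,0,0],
  [0.031,0,0,0,0,0],
  [0.031,0,0,0,0,0],
])

```text
time_s: 12.95
tool_pos: [558.3, -54.3, 121.8]
orientation: [0.078, 0.703, -0.078, 0.702]
ft_force: [-0.2, 0.8, 0.3]
opening: 62.1
```

Call:
jog_arm([
  [0,0,0,0,0,0],
  [0,0,0,0,0,0],
  [0,0,0,0,0,0],
], grip=0.046)

```text
time_s: 13.32
tool_pos: [558.9, -54.4, 123.2]
orientation: [0.078, 0.703, -0.078, 0.703]
ft_force: [-0.4, 0.2, -0.8]
opening: 46.3
```

Call:
jog_arm([
  [0,0,0,0,0,0],
  [0,0,0,0,0,0],
  [0,0,0,0,0,0],
], grip=0.034, grip_force=20)

```text
time_s: 13.7
tool_pos: [558.9, -54.6, 123.3]
orientation: [0.078, 0.703, -0.078, 0.703]
ft_force: [-0.3, -1.3, 3.7]
opening: 41.5
```

```bash
python3 -c "
from h import *
st()
"
```

```text
t 13.7 pos [558.9 -54.6 123.3] phi 1.3499 xdir [ 0.001 -0.    -1.   ] F [-0.3 -1.3  3.7] T [-0.16  0.11  0.01] q [-1.580e-01 -1.000e-03  1.547e+00 -0.000e+00  1.595e+00 -1.508e+00] op 41.5
```

Call:
jog_arm([
  [0,0,0,0,0,0],
  [0,0,0,0,0,0],
  [0.001,0,0,0,0,0],
  [0.002,0,0,0,0,0],
  [0.003,0,0,0,0,0],
  [0.003,0,0,0,0,0],
], grip=0.03, grip_force=60)

```text
time_s: 14.45
tool_pos: [558.9, -54.5, 120.1]
orientation: [0.078, 0.703, -0.078, 0.703]
ft_force: [-1.0, -1.4, 5.3]
opening: 40.5
```

```bash
python3 -c "
from h import *
st()
"
```

```text
t 14.45 pos [558.9 -54.5 120.1] phi 1.3499 xdir [ 0.001 -0.    -1.   ] F [-1.  -1.4  5.3] T [-0.31  0.18  0.02] q [-0.158  0.     1.551 -0.     1.59  -1.508] op 40.5
```

Call:
jog_arm([
  [0.001,0,0,0,0,0],
  [0.0015,0,0,0,0,0],
  [0.0015,0,0,0,0,0],
])

```text
time_s: 14.82
tool_pos: [558.9, -54.5, 119.3]
orientation: [0.078, 0.702, -0.078, 0.703]
ft_force: [-3.5, -2.2, 9.1]
opening: 40.3
```

```bash
python3 -c "
from h import *
st()
"
```

```text
t 14.825 pos [558.9 -54.5 119.3] phi 1.3499 xdir [ 0.001 -0.    -1.   ] F [-3.5 -2.2  9.1] T [-0.27  0.47 -0.  ] q [-0.158  0.     1.553 -0.     1.588 -1.508] op 40.3
```

Call:
jog_arm([
  [0.001,0,0,0.05,0,0],
  [0.001,0,0,0.15,0,0],
  [0.001,0,0,0.25,0,0],
  [0.001,0,0,0.35,0,0],
  [0.001,0,0,0.4,0,0],
])

```text
time_s: 15.45
tool_pos: [559.1, -54.2, 119.3]
orientation: [0.217, 0.672, -0.216, 0.674]
ft_force: [-3.9, -0.3, 11.4]
opening: 40.5
```

```bash
python3 -c "
from h import *
st()
"
```

```text
t 15.45 pos [559.1 -54.2 119.3] phi 0.9481 xdir [ 0.002 -0.    -1.   ] F [-3.9 -0.3 11.4] T [-0.1   0.7   0.12] q [-0.157 -0.     1.553  0.     1.587 -1.106] op 40.5
```

Call:
jog_arm([
  [0,0,0,0.1,0,0],
  [0,0,0,0.2,0,0],
  [0,0,0,0.3,0,0],
])

```text
time_s: 15.82
tool_pos: [559.3, -54.0, 119.3]
orientation: [0.316, 0.632, -0.315, 0.634]
ft_force: [-3.1, 1.1, 12.3]
opening: 40.4
```

Call:
jog_arm([
  [0,0,0,0.1,0,0],
  [0,0,0,0.2,0,0],
  [0,0,0,0.3,0,0],
])

```text
time_s: 16.2
tool_pos: [559.6, -53.9, 119.3]
orientation: [0.407, 0.578, -0.405, 0.58]
ft_force: [-2.0, 0.9, 12.2]
opening: 40.3
```

```bash
python3 -c "
from h import *
st()
"
```

```text
t 16.2 pos [559.6 -53.9 119.3] phi 0.3473 xdir [ 0.003  0.001 -1.   ] F [-2.   0.9 12.2] T [0.1  0.42 0.02] q [-1.570e-01 -0.000e+00  1.553e+00  1.000e-03  1.586e+00 -5.040e-01] op 40.3
```

Call:
jog_arm([
  [0,0,0,0.1,0,0],
  [0,0,0,0.2,0,0],
  [0,0,0,0.3,0,0],
])

```text
time_s: 16.58
tool_pos: [559.9, -53.8, 119.4]
orientation: [0.489, 0.511, -0.487, 0.513]
ft_force: [-0.4, 1.0, 10.9]
opening: 40.2
```

Call:
jog_arm([
  [0,0,0,0.1,0,0],
  [0,0,0,0.2,0,0],
])

```text
time_s: 16.82
tool_pos: [560.0, -53.9, 119.4]
orientation: [0.538, 0.46, -0.535, 0.461]
ft_force: [0.1, 0.5, 11.1]
opening: 40.3
```

Call:
jog_arm([
  [0,0,0,0.1,0,0],
  [0,0,0,0.2,0,0],
])

```text
time_s: 17.08
tool_pos: [560.2, -53.9, 119.3]
orientation: [0.581, 0.404, -0.578, 0.405]
ft_force: [1.8, 0.7, 10.1]
opening: 40.5
```

Call:
jog_arm([
  [0,0,0,0.1,0,0],
  [0,0,0,0.2,0,0],
])

```text
time_s: 17.32
tool_pos: [560.4, -54.0, 119.4]
orientation: [0.619, 0.344, -0.616, 0.345]
ft_force: [2.6, 0.2, 8.7]
opening: 40.2
```

```bash
python3 -c "
from h import *
st()
"
```

```text
t 17.325 pos [560.4 -54.  119.4] phi -0.5527 xdir [ 0.005  0.    -1.   ] F [2.6 0.2 8.7] T [ 0.07 -0.19  0.06] q [-1.570e-01  0.000e+00  1.552e+00  1.000e-03  1.584e+00  3.960e-01] op 40.2
```

Call:
jog_arm([
  [0.0005,0,0,0.1,0,0],
  [0.0005,0,0,0.2,0,0],
])

```text
time_s: 17.58
tool_pos: [560.5, -54.1, 119.3]
orientation: [0.651, 0.28, -0.647, 0.282]
ft_force: [1.0, -0.4, 10.2]
opening: 40.3
```

Call:
jog_arm([
  [0,0,0,0.1,0,0],
  [0,0,0,0.2,0,0],
])

```text
time_s: 17.82
tool_pos: [560.6, -54.2, 119.1]
orientation: [0.676, 0.214, -0.672, 0.216]
ft_force: [3.2, -1.0, 8.6]
opening: 40.1
```

Call:
jog_arm([
  [0,0,0,0.1,0,0],
  [0,0,0,0.2,0,0],
])

```text
time_s: 18.08
tool_pos: [560.7, -54.4, 118.4]
orientation: [0.694, 0.146, -0.69, 0.147]
ft_force: [5.3, -1.9, 6.7]
opening: 40.4
```

```bash
python3 -c "
from h import *
st()
"
```

```text
t 18.075 pos [560.7 -54.4 118.4] phi -1.1531 xdir [ 0.006 -0.    -1.   ] F [ 5.3 -1.9  6.7] T [-0.14 -0.58  0.01] q [-1.570e-01  1.000e-03  1.553e+00  1.000e-03  1.581e+00  9.960e-01] op 40.4
```

The z reading has sunk to 118.4 with less force, so it may be at the keyway. I'll push here, plus a small turn to get inside the window.

Call:
jog_arm([
  [0.001,0,0,0.04,0,0],
  [0.002,0,0,0.07,0,0],
  [0.003,0,0,0.07,0,0],
  [0.003,0,0,0.07,0,0],
])

```text
time_s: 18.58
tool_pos: [560.7, -54.5, 115.6]
orientation: [0.698, 0.123, -0.694, 0.124]
ft_force: [3.7, -1.3, 7.4]
opening: 40.4
```

```bash
python3 -c "
from h import *
st()
"
```

```text
t 18.575 pos [560.7 -54.5 115.6] phi -1.22 xdir [ 0.006 -0.    -1.   ] F [ 3.7 -1.3  7.4] T [-0.15 -0.53 -0.02] q [-1.580e-01  2.000e-03  1.557e+00  1.000e-03  1.576e+00  1.062e+00] op 40.4
```

The stem is at about 7.7 mm with 7.4 N, which fits the spring curve, so the keyway is over the pin. Push home with a firmer grip.

Call:
jog_arm([
  [0,0,0,0,0,0],
  [0.0015,0,0,0,0,0],
  [0.003,0,0,0,0,0],
  [0.0045,0,0,0,0,0],
  [0.006,0,0,0,0,0],
  [0.006,0,0,0,0,0],
], grip_force=90)

```text
time_s: 19.32
tool_pos: [560.8, -54.5, 110.2]
orientation: [0.698, 0.123, -0.694, 0.124]
ft_force: [2.5, -1.0, 10.3]
opening: 39.6
```

```bash
python3 -c "
from h import *
st()
"
```

```text
t 19.325 pos [560.8 -54.5 110.2] phi -1.22 xdir [ 0.006 -0.001 -1.   ] F [ 2.5 -1.  10.3] T [-0.09 -0.3  -0.03] q [-0.158  0.004  1.565  0.     1.566  1.062] op 39.6
```

Call:
jog_arm([
  [0.0005,0,0,0,0,0],
  [0.001,0,0,0,0,0],
  [0.001,0,0,0,0,0],
])

```text
time_s: 19.7
tool_pos: [560.8, -54.5, 109.6]
orientation: [0.698, 0.123, -0.694, 0.124]
ft_force: [1.8, -1.6, 11.4]
opening: 39.8
```

```bash
python3 -c "
from h import *
st()
"
```

```text
t 19.7 pos [560.8 -54.5 109.6] phi -1.22 xdir [ 0.007 -0.001 -1.   ] F [ 1.8 -1.6 11.4] T [-0.11 -0.15  0.  ] q [-0.158  0.005  1.566  0.     1.565  1.062] op 39.8
```

Call:
jog_arm([
  [0.0005,0,0,0,0,0],
  [0.001,0,0,0,0,0],
  [0.001,0,0,0,0,0],
])

```text
time_s: 20.08
tool_pos: [560.8, -54.5, 109.6]
orientation: [0.699, 0.123, -0.694, 0.124]
ft_force: [-0.3, -1.1, 15.7]
opening: 39.6
```

Call:
jog_arm([
  [0.0005,0,0,0,0,0],
  [0.001,0,0,0,0,0],
  [0.001,0,0,0,0,0],
  [0.001,0,0,0,0,0],
])

```text
time_s: 20.58
tool_pos: [560.8, -54.5, 109.5]
orientation: [0.699, 0.123, -0.694, 0.124]
ft_force: [-2.0, -0.2, 19.1]
opening: 39.5
```

```bash
python3 -c "
from h import *
st()
for n in('scene','top'):
    p,d=ctrl.grab_frame(n); q=p[130:310,200:520] if n=='scene' else p[120:250,90:350]; k=2.4 if n=='scene' else 3; cv2.imwrite(f'pics/{n}6.png',cv2.resize(q,None,fx=k,fy=k,interpolation=2)[:,:,::-1])
st()
"
```

```text
t 20.575 pos [560.8 -54.5 109.5] phi -1.2199 xdir [ 0.008 -0.001 -1.   ] F [-2.  -0.2 19.1] T [-0.02  0.48 -0.02] q [-0.157  0.004  1.566  0.     1.564  1.062] op 39.5
t 20.675 pos [560.9 -54.5 109.5] phi -1.2199 xdir [ 0.008 -0.001 -1.   ] F [-2.5 -0.9 19.3] T [-0.07  0.47 -0.03] q [-0.157  0.004  1.566  0.     1.564  1.062] op 39.2
```

View pics/scene6.png

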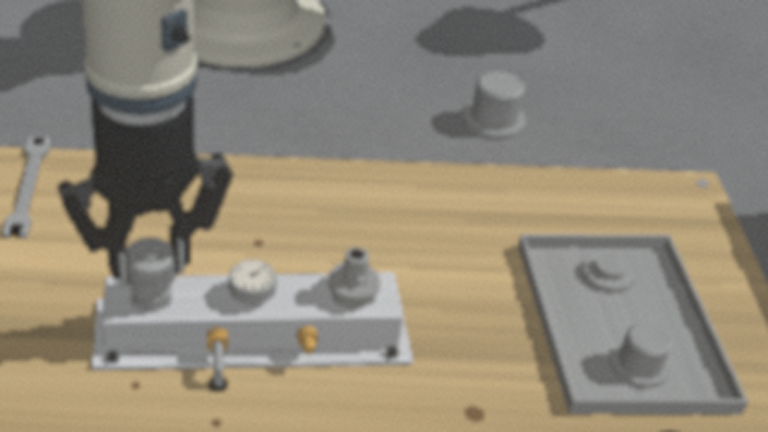

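The picture shows the collar at (262,240), gripped and sunk, and the cap upright in the tray at (468,277), with flange_b undisturbed. I'll check the collar top height by depth, then hand in.

```bash
python3 -c "
from h import *
p,d=ctrl.grab_frame('scene'); P=cloud('scene',d); c=proj('scene',(560,-54,116)); print(c)
u,v=map(round,c); q=P[v-3:v+4,u-4:u+5].reshape(-1,3); print(np.median(q,0).round(1))
m=(P[...,2]>50)&(P[...,2]<66)&(abs(P[...,0]-575)<30)&(abs(P[...,1]-358)<30); print('cap top',P[m].mean(0).round(1),m.sum())
st()"
```

```text
(np.float64(262.2464968763248), np.float64(234.44077089992825))
[563.9 -54.2 120.4]
cap top [580.2 355.3  56.1] 221
t 20.725 pos [560.9 -54.5 109.5] phi -1.2199 xdir [ 0.008 -0.001 -1.   ] F [-1.5 -0.2 18.5] T [-0.02  0.47 -0.  ] q [-0.157  0.004  1.566  0.     1.564  1.062] op 39.5
```

```bash
python3 -c "
from h import *
d0=np.load('pics/scene0.npz')['d'];P=cloud('scene',d0); c=proj('scene',(560,-54,130)); u,v=map(round,c); print(np.median(P[v-3:v+4,u-4:u+5].reshape(-1,3),0))
P=cloud('scene',np.median([ctrl.grab_frame('scene')[1] for _ in range(4)],0)); c=proj('scene',(560,-54,116)); u,v=map(round,c)
print(P[v-7:v+8:2,u-8:u+9:2,2].round(0))
c=proj('scene',(560,-54,130)); u,v=map(round,c);P=cloud('scene',d0);print(P[v-7:v+8:2,u-8:u+9:2,2].round(0))"
```

```text
[563.17725781 -53.92907639 132.23758292]
[[ 18.  18.  18.  19.  19.  19.  19.  18.  18.]
 [ 17.  19.  18.  18. 116. 116.  17.  17.  19.]
 [ 18. 115. 117. 121. 120. 120. 116. 116.  18.]
 [116. 116. 120. 120. 121. 120. 121. 116. 117.]
 [117. 116. 119. 120. 121. 120. 120. 117. 116.]
 [116. 117. 118. 121. 119. 120. 118. 117. 116.]
 [116. 117. 116. 116. 116. 117. 116. 116. 116.]
 [113. 115. 117. 117. 116. 116. 116. 115. 112.]]
[[ 19.  16.  18.  17.  19.  19.  19.  17.  18.]
 [ 19.  19.  18. 129. 132. 129.  17.  18.  16.]
 [ 20. 130. 130. 130. 129. 130. 129. 130.  19.]
 [129. 130. 134. 134. 132. 134. 131. 130. 132.]
 [130. 129. 134. 135. 135. 134. 132. 129. 131.]
 [130. 133. 131. 131. 128. 130. 129. 130. 131.]
 [129. 131. 131. 131. 130. 130. 129. 129. 130.]
 [129. 130. 129. 131. 131. 129. 130. 129. 123.]]
```

The collar rim is at z≈116 (it was 130), and 116 is fully home. Force has settled at about 19 N on the stop.

```bash
python3 -c "
from h import *
st(); print(ctrl.job_done())"
```

```text
t 20.925 pos [560.8 -54.5 109.5] phi -1.2199 xdir [ 0.008 -0.001 -1.   ] F [-2.4 -0.1 19.3] T [ 0.02  0.47 -0.05] q [-0.157  0.004  1.566  0.     1.564  1.062] op 39.8
the job is handed in; nothing more can be done
None
```

The cap is off the outlet and standing upright in the free half of the tray, and the purge valve's collar is pushed fully home and still held there. The job was handed in at 20.9 s.

- **Cap:** I pulled it straight up off the outlet, lowered it until the force reading showed it touching the tray floor, then opened the jaws. The last picture shows it upright in the tray.
- **Valve:** I pressed the collar onto the pin at 4 mm and turned it about 2.5 rad until it sank into the keyway. I then pushed it home with the jaws set to 90 N.
- **Last checks:**
  - The arm had moved down 13.8 mm.
  - The push rose from 11 to 19 N without further travel, so it is on the stop.
  - By camera depth, the collar's top went from about 130 to 116 mm, as expected at full travel.
- **Bystanders:** nothing else appears to have moved in the last scene crop, which takes in the spanner and the flange in the tray. The ampoules, coil, bung, bottle and the flange on the board were outside it, and I did not check them again.
- **Disagreement:** the two cameras differed by about 6 to 9 mm in x. I used the top camera's values, and the grasps bore them out to about 1 to 2 mm. The tool ended tilted by about 0.008 rad.

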